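# Cover the pot and hold the flap at its balance point

### The job

Close up the pot stand: first, with the flap still leaning back on its stop, set the loose cover on the pot so that it sits fully down and level, and let go of it. Then take the hinged flap by its grip bar, swing it to its balance point, where it stands straight upright, and finish with the bar held still between the fingers there, so that I can set the lid stay. Do not let the flap fall forward over the pot, and leave the roll of tape, the tin and the small bottle where they stand.

Things in the scene. Friction and masses are not known exactly. Their poses are not given: they have to be found in the camera images.
- pot_stand: Fixed stand: grey base plate (mm: x -100 to +90, y -86 to +86, 12 thick), open steel pot near its front with its axis at x = -35, y = 0; behind it two dark upright cheeks, 185 mm tall, x 37 to 97, y +-70 to +-76, between which the flap is hinged. Origin on the desk; +x from the pot to the flap, z up, y parallel to the hinge.
- pot_rim (a point): Centre of the pot's mouth, level with the top of its rim, 77 mm above the desk. The pot has outer radius 38 mm, inner radius 34 mm, 60 mm deep inside. Same axes as the stand.
- pot_cover: Loose round steel cover, 0.09 to 0.18 kg, right way up on the desk left or right of the stand. Origin: centre of its underside, z up. Tapered spigot, z 0 to 10 mm, radius 24 at its foot to 30, goes inside the pot; flange radius 43, z 10 to 15, rests on the rim; upright black cylindrical knob radius 13, z 16 to 41, to grip. Seated, its origin is on the pot's axis 10 mm below the rim.
- dust_flap (a joint): Angle of the aluminium flap, rad: 0 = upright, its balance point; positive leans back, away from the pot (to the stand's +x); +0.5 = on its back stop, where it starts; negative falls forward over the pot (-1.5 flat). Hardly any hinge friction: let go away from 0 it falls. Plate 130 mm wide along the hinge, up to 120 mm from the hinge axis, 4 mm thick; 0.27 kg with its bar.
- flap_hinge (a point): Middle of the flap's hinge axis: 50 mm towards +x from the stand's origin, 130 mm above the desk. It turns with the flap: z points from the hinge to the grip bar, y along the hinge axis.
- flap_bar (a point): Grip bar of the flap: round steel bar, 10 mm diameter, parallel to the hinge, 155 mm from the hinge axis in the flap's plane. Two arms at y +-48 mm carry it: 86 mm of bar free between them, 35 mm from the bar's axis to the plate's edge. Origin at its centre; y along the bar, z away from the hinge. It can turn between the fingers.
- tape_roll: Bystander: roll of masking tape lying flat, 69 mm diameter, 24 mm tall, on the other side of the stand from the cover; origin at the centre of its underside.
- tin: Bystander: round dark green tin, 68 mm diameter, 62 mm tall, behind and left of the stand; origin at the centre of its underside.
- glue: Bystander: small white glue bottle with a pointed tip, 29 mm diameter, 85 mm tall, behind and right of the stand; origin at the centre of its underside.
Not all that is in view belongs to the job. Leave any turquoise look-alike of the pot_cover alone.

How it is judged:
On the way:
1. the cover sits fully down and level on the pot and is let go, while the flap still leans back on its stop (horizontal distance between pot_cover and pot_rim below 0.006 m and z of pot_cover in the frame of pot_rim between -0.0125 and -0.008 m and angle between pot_cover's own z axis and vertical below 0.05 rad and contact force between the fingers and pot_cover below 0.05 N and value of joint dust_flap above 0.4 rad), for 0.2 s.
At the end, for the whole second after the job is handed in: The cover is seated on the pot (centred within 6 mm, its origin 8 to 12.5 mm below the rim, tilted less than 0.05 rad) and not touched; the flap is held still by the fingers at its grip bar (at least 1 N of contact force, the TCP within 35 mm of the bar's centre line) within 0.07 rad of upright (horizontal distance between pot_cover and pot_rim below 0.006 m and z of pot_cover in the frame of pot_rim between -0.0125 and -0.008 m and angle between pot_cover's own z axis and vertical below 0.05 rad and contact force between the fingers and pot_cover below 0.05 N and value of joint dust_flap between -0.07 and 0.07 rad and velocity of joint dust_flap between -0.1 and 0.1 rad/s and contact force between the fingers and dust_flap above 1 N and x of the grasp point in the frame of flap_bar between -0.035 and 0.035 m and z of the grasp point in the frame of flap_bar between -0.035 and 0.035 m); the arm keeps its last pose, push and grip.
It fails at once if the flap falls forward over the pot (more than 0.3 rad past upright) (value of joint dust_flap below -0.3 rad).
It fails at once if the roll of tape is pushed more than 25 mm away or tipped over (distance of tape_roll from where it was at the start of the episode above 0.025 m or angle between tape_roll's own z axis and vertical above 0.5 rad).
It fails at once if the tin is pushed more than 25 mm away or tipped over (distance of tin from where it was at the start of the episode above 0.025 m or angle between tin's own z axis and vertical above 0.5 rad).
It fails at once if the small bottle is pushed more than 25 mm away or tipped over (distance of glue from where it was at the start of the episode above 0.025 m or angle between glue's own z axis and vertical above 0.5 rad).
It also fails if it takes over 67 s, if anything falls off the work surface, if the arm or the gripper's body presses on something with over 40 N, if the wrist force passes 120 N, or if a joint passes its speed limit or range.

### The arm

A 7-joint arm with a two-finger parallel gripper is mounted at the origin on a cart in front of the work surface, level with it; the furniture and walls round the work are solid. World frame = base frame: x ahead of the robot, y to its left, z up, the work surface at z = 0. Lengths are in m, angles in rad, forces in N, time in s.
With the tool pointing down it reaches from about 0.4 to 0.9 m from the base axis. Payload 5.6 kg.
Tool frame: the origin (TCP) lies between the finger pads, 19 mm behind the fingertips; this is the grasp point; z points along the fingers, y is the line along which they close (so a half turn about z gives the same grasp; the last joint's range is limited). The gripper opens to 92 mm and grips with 3 to 60 N. Pads are 20 mm wide; open, the fingers measure 128 mm over their backs; the gripper's body (75 mm by 189 mm) begins 69 mm behind the grasp point.
Start: joints at [1.086, 0.468, -0.012, 1.603, 0.006, 1.071, -0.056], TCP at [0.278, -0.588, 0.233] pointing down, gripper open.
Joint ranges: [-2.53, 2.53], [-0.31, 2.02], [-1.57, 1.55], [0.28, 2.44], [-1.29, 4.43], [0.15, 1.84], [-2.92, 2.92]. Speed limits (rad/s): [2.57, 2.57, 3.14, 3.14, 3.14, 3.14, 3.14].

### API

Orientations are given as a 3x3 rotation matrix whose columns are the frame's x, y, z axes.
In Python, from station import env, effector, solver, viewer, workorder, search_frame, tip_of gives the robot as it stands. Calls block until the motion is done:
- env.reach(position, orientation): joint-space move of the TCP to a pose.
- env.movel(position, frame=None, rate=0.15): straight line of the TCP; frame=None keeps the orientation; rate is the mean speed in m/s.
- env.goto_joints(angles): joint-space move.
- effector.release() and effector.grasp(squeeze=None): open the fingers fully, or close them until they stop; squeeze is the grip in N (None keeps the last).
- env.pause(seconds).
- solver.inverse_kinematics(position, orientation): joint angles nearest the present ones, or None.
- env.sense(): the state.
- viewer.read_camera(name): name is "scene" or "side" or "wrist"; returns (picture, depth): 480x640x3 uint8, red, green, blue; 480x640 float32, m along the optical axis (not along the pixel's ray), 0 where there is no reading.
- viewer.camera_info(name): a dict with "intrinsics" (3x3 intrinsics, pixels), "eye" and "rotation" of the camera in the world; the wrist camera has in their place "T_tool_cam" (4x4, takes a point from camera to tool coordinates, whose origin is the TCP and whose axes are the flange's). Camera axes: x right, y up, looking along -z (the intrinsics and any distortion apply to the point x, -y, -z); pixel columns grow to the right and rows downward; lengths in m; the calibration is good to about 2 mm. A picture is of the moment at which its call begins: read the wrist's pose just before it. camera_info takes no time and is no camera call.
A pose or a line that the arm cannot do raises env.PlanningError and nothing moves.
- workorder.finish_job(): hands the job in; it is judged then, once.
Trained networks look in the newest picture that a camera, given by its name, has taken for a name from the list of things; names that differ only in an ending like _2 or _b are one class to them, and where a whole thing is asked for, a point or a joint stands for the part that bears it (a point fixed in the world has none). Each returns a list of dicts, best first, with "score" (0 to 1); they miss things now and then, are a little off and sometimes report something else, mostly with a low value. They report only what shows in the picture. A call takes as long as a camera call. They do not tell look-alikes from the thing itself.
- search_frame(camera, name): "at" ([x, y, z] in m, in world coordinates, good to about 4 mm: the middle of the surface that is visible of it).
- tip_of(camera, name): "at" ([x, y, z] in m, in world coordinates, good to about 4 mm: a listed point, or the origin of a listed thing).
The state is a dict: "t": time; "joint_positions": joint angles; "joint_velocities": joint speeds; "tau": joint torques, N m; "ee_pos": TCP position; "tcp_rot": TCP orientation; "wrist_force": force on the tool from outside, world axes, zero at the start; "moment": the same for the moment, N m; "gripper_width": finger opening in m; "grasp_force": force on a finger pad.
Only numpy, scipy, OpenCV 4.12 (cv2) and the standard library are available. Lean on these libraries where they do the work, as an engineer would, in place of code of your own. Each camera call takes 0.05 s, during which the arm holds its last target. There are 200 camera calls.

## Working session

There is one attempt and no reset: what is moved stays moved. The work goes in short steps, each a Python script; the robot and the scene stay as the last script left them, time stands still between calls to the robot, and variables do not carry over. Pictures are saved under pics/ and viewed, at most 10 in all, crops included, and the job is handed in when it is done.

```bash
ls; mkdir -p pics; cat > h.py <<'E'
import numpy as np, cv2
from station import env, effector, solver, viewer, workorder, search_frame, tip_of
def save(cam,name):
    p,d=viewer.read_camera(cam); cv2.imwrite(f'pics/{name}.png',p[:,:,::-1]); np.save(f'pics/{name}_d.npy',d); return p,d
def world(cam,u,v,z):
    i=viewer.camera_info(cam); K=np.array(i['intrinsics'])
    c=np.array([(u-K[0,2])/K[0,0]*z, -(v-K[1,2])/K[1,1]*z, -z])
    return np.array(i['eye'])+np.array(i['rotation'])@c
E
python3 - <<'E'
from h import *
for c in ['scene','side']:
    p,d=save(c,c); print(viewer.camera_info(c))
    for n in ['pot_stand','pot_rim','pot_cover','flap_hinge','flap_bar','tape_roll','tin','glue']:
        print(c,n,[(np.round(r['at'],3).tolist(),round(r['score'],2)) for r in tip_of(c,n)[:3]])
    print('sf',[(np.round(r['at'],3).tolist(),round(r['score'],2)) for r in search_frame(c,'pot_cover')])
print(env.sense())
E
```

```text
pics
{'intrinsics': array([[478.42571418,   0.        , 312.25199295],
       [  0.        , 478.42571418, 232.5461593 ],
       [  0.        ,   0.        ,   1.        ]]), 'eye': array([-0.31970635,  0.68786125,  1.04014343]), 'rotation': array([[-0.63803771,  0.4615223 , -0.61636438],
       [-0.76972322, -0.40394215,  0.49432469],
       [-0.02083368,  0.78982777,  0.61297476]])}
scene pot_stand [([0.525, -0.003, -0.001], 0.82)]
scene pot_rim [([0.487, 0.009, 0.076], 0.69)]
scene pot_cover [([0.371, -0.34, 0.002], 0.76), ([0.347, -0.192, -0.002], 0.63), ([0.506, -0.296, -0.0], 0.57)]
scene flap_hinge [([0.575, -0.018, 0.128], 0.95)]
scene flap_bar [([0.642, -0.04, 0.264], 0.55), ([0.506, -0.3, 0.0], 0.21)]
scene tape_roll [([0.485, 0.253, -0.005], 0.87)]
scene tin [([0.65, 0.323, -0.0], 0.56)]
scene glue [([0.691, -0.304, -0.0], 0.56)]
sf [([0.342, -0.19, 0.012], 0.91), ([0.501, -0.29, 0.014], 0.59), ([0.365, -0.331, 0.014], 0.56)]
{'intrinsics': array([[508.78335569,   0.        , 315.30557359],
       [  0.        , 508.78335569, 231.51466597],
       [  0.        ,   0.      
[... 898 characters left out ...]
1]), 'joint_velocities': array([-0.00126473,  0.00059238,  0.00058755, -0.00060542, -0.00026052,
       -0.0003589 ,  0.00028046]), 'tau': array([-4.56851035e-05, -5.20430017e+01, -1.21409859e-02, -2.44058615e+01,
       -5.65759290e-02,  1.13788605e-02,  1.57261468e-05]), 'ee_pos': array([ 0.27791205, -0.58761398,  0.23331408]), 'tcp_rot': array([[ 9.04012819e-01,  4.27505349e-01,  1.23600854e-05],
       [ 4.27505348e-01, -9.04012816e-01, -7.34906197e-05],
       [-2.02439574e-05,  7.17204649e-05, -9.99999997e-01]]), 'wrist_force': array([-0.25348306, -0.94761896,  0.49057004]), 'moment': array([0.01362468, 0.01608003, 0.02407605]), 'grasp_force': 0.0, 'gripper_width': 0.09194128993469106}
```

View images.

View pics/scene.png

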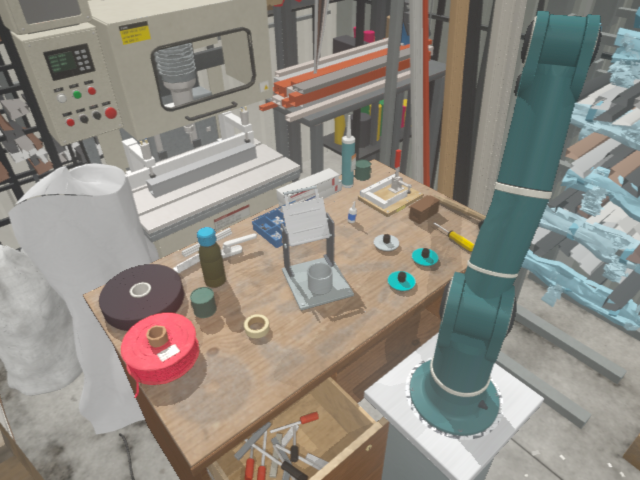

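View pics/side.png

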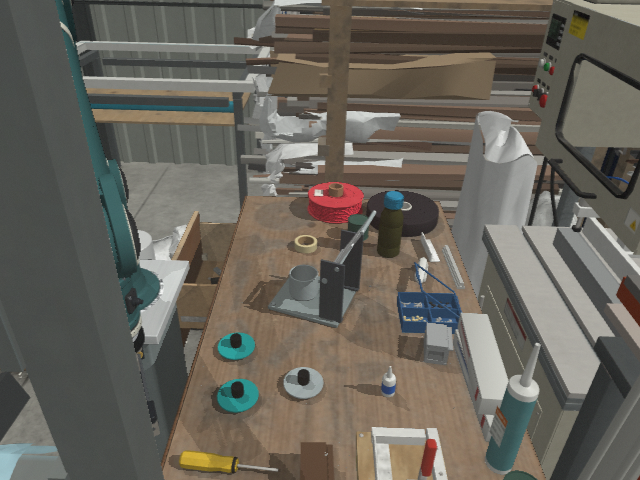

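```bash
cat >> h.py <<'E'
def cloud(cam,p,d,T=None):
    i=viewer.camera_info(cam); K=np.array(i['intrinsics'])
    v,u=np.mgrid[:480,:640]
    c=np.stack([(u-K[0,2])/K[0,0]*d,-(v-K[1,2])/K[1,1]*d,-d],-1)
    if T is None: R,e=np.array(i['rotation']),np.array(i['eye'])
    else: R,e=T[:3,:3],T[:3,3]
    w=c@R.T+e; m=d>0
    return w[m],p[m]
def circ(P):
    A=np.c_[2*P[:,:2],np.ones(len(P))]; s=np.linalg.lstsq(A,(P[:,:2]**2).sum(1),rcond=None)[0]
    return s[:2],np.sqrt(s[2]+s[:2]@s[:2])
E
python3 - <<'E'
from h import *
for c in ['scene','side']:
    p=cv2.imread(f'pics/{c}.png')[:,:,::-1]; d=np.load(f'pics/{c}_d.npy'); W,C=cloud(c,p,d); C=C.astype(int)
    def near(x,y,r,z0,z1): return (np.hypot(W[:,0]-x,W[:,1]-y)<r)&(W[:,2]>z0)&(W[:,2]<z1)
    m=near(.505,-.302,.16,-.02,.03); print(c,'table z',np.median(W[near(.45,-.2,.05,-.02,.02)][:,2]))
    k=near(.505,-.302,.06,.02,.07); K=W[k]; t=K[K[:,2]>K[:,2].max()-.006]; print('knob n',k.sum(),'zmax',K[:,2].max(),t.mean(0),len(t), 'col',C[k].mean(0))
    f=near(.505,-.302,.06,.009,.02); print('flange',W[f].mean(0),np.median(W[f][:,2]),(W[f].max(0)+W[f].min(0))/2,W[f].max(0)-W[f].min(0))
    r=near(.489,.010,.05,.070,.085); P=W[r]; print('rim',r.sum(),np.median(P[:,2]),circ(P) )
    b=near(.642,-.04,.09,.245,.30); P=W[b]; print('bar',b.sum(),P.mean(0),P.min(0),P.max(0)); 
    z=P[:,2]; Q=P[z>.262]; q=Q-Q.mean(0); print(len(Q),Q.mean(0),np.linalg.svd(q)[2][0])
    f=near(.61,-.03,.12,.15,.245); P=W[f]; g=P-P.mean(0); s=np.linalg.svd(g,full_matrices=False); print('flap n',f.sum(),s[2][2],P.mean(0),s[1])
E
```

```text
scene table z -0.0015939832905100815
knob n 62 zmax 0.04514538306900162 [ 0.50572697 -0.29434163  0.04103171] 20 col [94.22580645 88.75806452 83.14516129]
flange [ 0.50350107 -0.29128735  0.01360318] 0.013354567681094331 [ 0.50742913 -0.29661523  0.0140824 ] [0.08634312 0.08605758 0.00949073]
rim 125 0.07404455783488173 (array([0.49296026, 0.01157474]), np.float64(0.03566879170748493))
bar 161 [ 0.64041817 -0.0406806   0.26303425] [ 0.61391538 -0.09488029  0.24517993] [0.66779868 0.0113984  0.27151322]
112 [ 0.64193544 -0.0409644   0.26687139] [ 0.34032105  0.94029604 -0.00499415]
flap n 1525 [ 0.79305811 -0.29063766 -0.53533969] [ 0.60305381 -0.02790742  0.19110336] [1.6891924  1.14243142 0.25544865]
side table z 0.0003201440053882676
knob n 164 zmax 0.045964627377377165 [ 0.50936613 -0.30037425  0.04201207] 66 col [48.20121951 46.06707317 43.21341463]
flange [ 0.50886754 -0.30521092  0.01530151] 0.015374853040716507 [ 0.50902777 -0.30005304  0.01522936] [0.08412905 0.08667615 0.00941296]
rim 193 0.07473108591051847 (array([0.49427433, 0.00777305]), np.float64(0.03587786482626137))
bar 138 [ 0.63907242 -0.05730027  0.267127  ] [ 0.61350805 -0.09776119  0.24568905] [0.66604093 0.00462153 0.27317111]
118 [ 0.64220636 -0.05240656  0.26949426] [-0.34779461 -0.93747142 -0.0136471 ]
flap n 753 [ 0.73316101 -0.25047219 -0.63224886] [ 0.58810468 -0.04621038  0.17731131] [1.7495409  0.67901743 0.38337984]
```

```bash
cat >> h.py <<'E'
SX=np.array([.94,-.342,0])/np.hypot(.94,.342); SY=np.array([-SX[1],SX[0],0]); Z=np.array([0,0,1.])
def R(y,z=-Z): return np.stack([np.cross(y,z),y,z],1)
RC=R(-SY)
def wrist(name):
    s=env.sense(); p,d=save('wrist',name); T=np.eye(4); T[:3,:3]=s['tcp_rot']; T[:3,3]=s['ee_pos']
    return (*cloud('wrist',p,d,T@np.array(viewer.camera_info('wrist')['T_tool_cam'])),p,d)
def st():
    s=env.sense(); print('t %.1f'%s['t'],np.round(s['ee_pos'],4),'F',np.round(s['wrist_force'],2),'w %.4f g %.1f'%(s['gripper_width'],s['grasp_force']))
E
python3 - <<'E'
from h import *
for y in (SX,-SX):
  for p in ([.643,-.045,.40],[.643,-.045,.267],[.573,-.0195,.285]): print(solver.inverse_kinematics(np.array(p),R(y)))
env.reach(np.array([.508,-.299,.25]),RC); st()
print(viewer.camera_info('wrist'))
W,C,p,d=wrist('w1')
def near(x,y,r,z0,z1): return W[(np.hypot(W[:,0]-x,W[:,1]-y)<r)&(W[:,2]>z0)&(W[:,2]<z1)]
x,y=.508,-.299
print('table',np.median(near(x,y,.1,-.02,.009)[:,2]))
F=near(x,y,.07,.010,.022);print('flange',len(F),np.median(F[:,2]),(F.max(0)+F.min(0))/2,np.ptp(F,0))
K=near(x,y,.05,.034,.06);print('knob',len(K),np.median(K[:,2]),(K.max(0)+K.min(0))/2,np.ptp(K,0))
E
```

```text
[ 0.35594585  0.39877715 -0.48220113  1.37302686  0.18332685  1.4139081
 -0.47137967]
[ 0.37185195  0.4845734  -0.49545331  1.55634141  0.2437039   1.16256879
 -0.52153354]
[ 0.40589636  0.34774382 -0.54144399  1.71060277  0.19477267  1.13713548
 -0.54033738]
[ 0.77161952  0.6955062  -1.32069408  1.34520069  0.66992756  1.58795327
  2.32827556]
[ 0.79589867  0.84026075 -1.32556323  1.52893466  0.81995032  1.41745075
  2.21433828]
[ 0.86652844  0.66792842 -1.3147324   1.68536414  0.66631885  1.3226666
  2.21950296]
t 2.4 [ 0.5074 -0.3002  0.25  ] F [ 0.44 -0.7  -0.65] w 0.0919 g 0.0
{'intrinsics': array([[331.16422677,   0.        , 315.06879657],
       [  0.        , 331.16422677, 231.3334351 ],
       [  0.        ,   0.        ,   1.        ]]), 'T_tool_cam': array([[-7.90037934e-04,  9.70190369e-01,  2.42342781e-01,
         6.83473228e-02],
       [ 9.99999560e-01,  6.43824199e-04,  6.82527240e-04,
         3.51305213e-04],
       [ 5.06155208e-04,  2.42343213e-01, -9.70190451e-01,
        -1.51609238e-01],
       [ 0.00000000e+00,  0.00000000e+00,  0.00000000e+00,
         1.00000000e+00]])}
table 0.00019095091666465613
flange 3582 0.015157179494906442 [ 0.50831553 -0.29993252  0.01725253] [0.08548383 0.08494294 0.00905352]
knob 415 0.04093238724132031 [ 0.50867562 -0.29981084  0.03933979] [0.02509029 0.02543957 0.00836602]
```

View pics/w1.png

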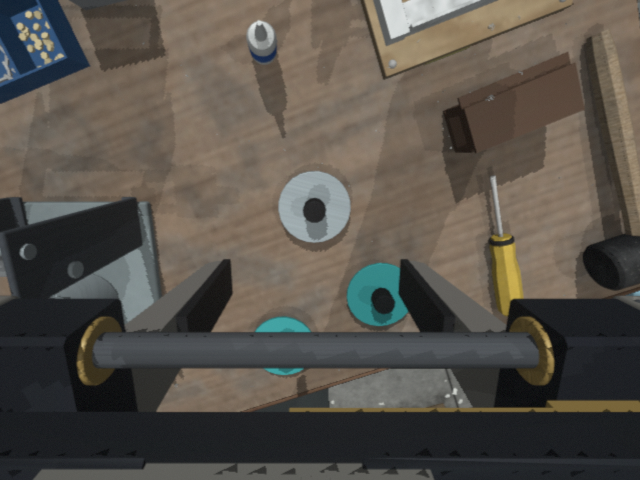

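```bash
python3 - <<'E'
from h import *
env.movel(np.array([.5086,-.2999,.08]),RC,rate=.15)
env.movel(np.array([.5086,-.2999,.040]),RC,rate=.06); st()
effector.grasp(20); st()
env.movel(np.array([.5086,-.2999,.25]),RC,rate=.12); st()
env.movel(np.array([.43,-.15,.26]),RC,rate=.15)
env.movel(np.array([.45,.02,.24]),RC,rate=.15); st()
W,C,p,d=wrist('w2')
def near(x,y,r,z0,z1): return W[(np.hypot(W[:,0]-x,W[:,1]-y)<r)&(W[:,2]>z0)&(W[:,2]<z1)]
x,y=.4935,.0095
P=near(x,y,.055,.070,.083); print('rim',len(P),np.median(P[:,2]),circ(P),(P.max(0)+P.min(0))/2,np.ptp(P,0))
P=near(.643,-.045,.09,.24,.30); print('bar',len(P),P.mean(0) if len(P) else 0)
for n in ['pot_rim','flap_bar']: print(n,[(np.round(r['at'],3).tolist(),round(r['score'],2)) for r in tip_of('wrist',n)[:2]])
E
```

```text
t 4.5 [ 0.5088 -0.3     0.04  ] F [-0.32  0.54 -0.32] w 0.0921 g 0.0
t 5.5 [ 0.5086 -0.2998  0.04  ] F [ 0.06  0.5  -0.01] w 0.0257 g 20.0
t 7.5 [ 0.5083 -0.2997  0.2492] F [-0.23  0.4  -1.89] w 0.0254 g 20.0
t 10.0 [0.45   0.0192 0.24  ] F [-0.75  0.91 -1.66] w 0.0255 g 20.0
rim 894 0.07697454133708753 (array([0.49423985, 0.00859045]), np.float64(0.03542352983086727)) [0.49618494 0.00885593 0.07487925] [0.07100581 0.07497985 0.00968905]
bar 0 0
pot_rim [([0.493, 0.01, 0.078], 0.72)]
flap_bar []
```

View pics/w2.png

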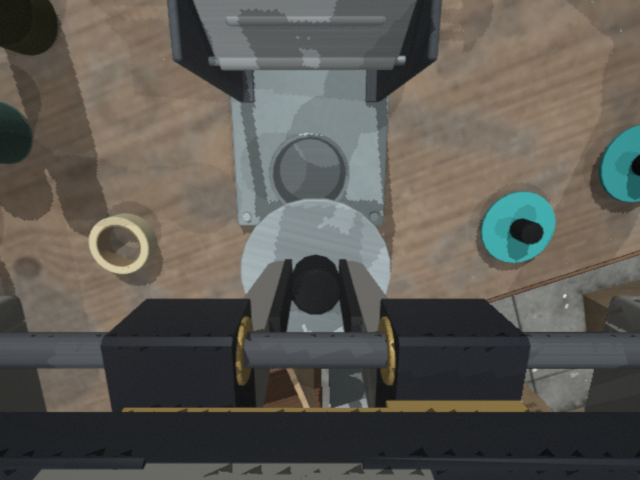

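```bash
python3 - <<'E'
from h import *
from scipy.optimize import least_squares
s=env.sense(); T=np.eye(4); T[:3,:3]=s['tcp_rot']; T[:3,3]=s['ee_pos']
p=cv2.imread('pics/w2.png'); W,C=cloud('wrist',p,np.load('pics/w2_d.npy'),T@viewer.camera_info('wrist')['T_tool_cam'])
c0=np.array([.494,.009]); r=np.hypot(*(W[:,:2]-c0).T)
for a in (.002,.003):
    P=W[(abs(W[:,2]-.077)<a)&(r>.028)&(r<.044)]; S=(P[:,:2]-c0)@np.c_[SX[:2],SY[:2]]
    f=least_squares(lambda q:np.hypot(*(P[:,:2]-q).T)-.036,c0,loss='soft_l1',f_scale=.001)
    print(len(P),circ(P),f.x,np.ptp(S,0),c0+np.c_[SX[:2],SY[:2]]@((S.max(0)+S.min(0))/2))
Q=(W-s['ee_pos']); m=(np.hypot(*Q[:,:2].T)<.055)&(Q[:,2]<-.018)&(Q[:,2]>-.035); Q=Q[m]@s['tcp_rot']
print('flange z tool',np.median(Q[:,2]),len(Q)); A=np.c_[Q[:,:2],np.ones(len(Q))]; print('tilt',np.linalg.lstsq(A,Q[:,2],rcond=None)[0])
e=Q[(np.hypot(*Q[:,:2].T)>.040)]; k=[e[(np.degrees(np.arctan2(e[:,1],e[:,0]))//10)==b] for b in range(-9,9)]
E_=np.array([b[np.argmax(np.hypot(*b[:,:2].T))] for b in k if len(b)>3]); print('edge',len(E_),circ(E_))
E
```

```text
798 (array([0.49423626, 0.0087345 ]), np.float64(0.03562965090653806)) [0.49394311 0.00883032] [0.06555185 0.07454455] [0.49826715 0.00703031]
825 (array([0.49424824, 0.00872636]), np.float64(0.03558465034620305)) [0.49392049 0.0088277 ] [0.06555185 0.07454455] [0.49826715 0.00703031]
flange z tool 0.024812266883667326 9406
tilt [0.0001691  0.00028362 0.02477044]
edge 18 (array([-0.00011794,  0.00046916]), np.float64(0.042669852357257204))
```

```bash
python3 - <<'E'
from h import *
x,y=.494,.009
env.movel(np.array([x,y,.20]),RC,rate=.12)
env.movel(np.array([x,y,.121]),RC,rate=.08); st()
for z in (.114,.110,.108,.107):
    env.movel(np.array([x,y,z]),RC,rate=.04); st()
    if env.sense()['wrist_force'][2]>4: break
effector.release(); env.pause(.3); st()
env.movel(np.array([x,y,.20]),RC,rate=.12)
env.movel(np.array([x-.0376,y+.0137,.25]),RC,rate=.15); st()
W,C,p,d=wrist('w3')
def near(r,z0,z1): return W[(np.hypot(W[:,0]-x,W[:,1]-y)<r)&(W[:,2]>z0)&(W[:,2]<z1)]
F=near(.06,.076,.090);print('flange',len(F),np.median(F[:,2]),(F.max(0)+F.min(0))/2,np.ptp(F,0)); F=F[abs(F[:,2]-np.median(F[:,2]))<.003]
print(np.linalg.lstsq(np.c_[F[:,:2],np.ones(len(F))],F[:,2],rcond=None)[0])
K=near(.05,.102,.125);print('knob',len(K),np.median(K[:,2]),(K.max(0)+K.min(0))/2,np.ptp(K,0))
for n in ['pot_cover','pot_rim']: print(n,[(np.round(r['at'],3).tolist(),round(r['score'],2)) for r in tip_of('wrist',n)[:2]])
E
```

```text
t 12.0 [0.4944 0.009  0.1215] F [ 0.49 -0.67 -2.26] w 0.0253 g 20.0
t 12.3 [0.4938 0.009  0.1138] F [-1.02 -0.27 -1.07] w 0.0253 g 20.0
t 12.6 [0.4938 0.009  0.1097] F [ 0.13 -0.22 -1.98] w 0.0256 g 20.0
t 12.8 [0.4939 0.009  0.1079] F [-0.79 -0.65 -0.88] w 0.0250 g 20.0
t 13.1 [0.494 0.009 0.107] F [ 0.55  0.33 -1.75] w 0.0252 g 20.0
t 14.4 [0.494 0.009 0.107] F [ 0.51  0.98 -0.48] w 0.0922 g 0.0
t 15.9 [0.4564 0.0225 0.2495] F [ 0.19 -0.07 -0.31] w 0.0920 g 0.0
flange 5599 0.08217130951166113 [0.49343835 0.00862781 0.08468393] [0.08542483 0.08514173 0.01007325]
[ 0.00073815 -0.00010956  0.08180536]
knob 655 0.10793074971522543 [0.49328099 0.00849476 0.10630802] [0.02538787 0.02513552 0.00794324]
pot_cover [([0.376, -0.337, -0.003], 0.84), ([0.348, -0.194, -0.0], 0.62)]
pot_rim []
```

View pics/w3.png

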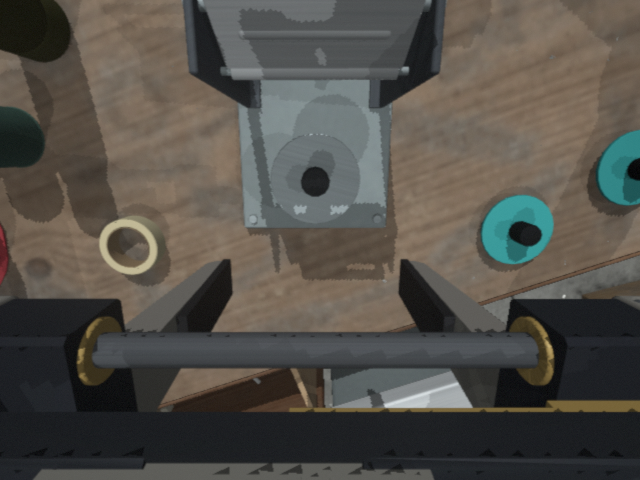

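```bash
python3 - <<'E'
from h import *
env.movel(np.array([.456,.0225,.42]),RC,rate=.2)
env.reach(np.array([.643,-.045,.42]),R(SX)); st()
W,C,p,d=wrist('w4')
c=np.array([.643,-.045,.266]); Q=(W-c)@np.c_[SX,SY,Z]
m=(abs(Q[:,0])<.02)&(abs(Q[:,1])<.036)&(abs(Q[:,2])<.02); B=Q[m]
print(len(B),B.mean(0),B.min(0),B.max(0),np.median(B,0)); g=B-B.mean(0); print('dir',np.linalg.svd(g,full_matrices=False)[2][0])
for lo,hi in ((-.036,-.015),(-.015,.015),(.015,.036)):
    b=B[(B[:,1]>lo)&(B[:,1]<hi)]; print(len(b),(b.min(0)+b.max(0))/2,np.percentile(b[:,2],95))
a=(abs(Q[:,0])<.03)&(abs(Q[:,1])<.08)&(Q[:,2]>-.005)&(Q[:,2]<.02); print('bar extent y',Q[a][:,1].min(),Q[a][:,1].max())
print([(np.round(r['at'],3).tolist(),round(r['score'],2)) for r in tip_of('wrist','flap_bar')[:2]])
E
```

```text
t 18.5 [ 0.6427 -0.0447  0.4197] F [0.69 0.5  0.88] w 0.0917 g 0.0
753 [0.00138819 0.00074005 0.00417927] [-0.00295166 -0.03582806  0.00083922] [0.00573525 0.0359395  0.00689138] [0.00182173 0.00122883 0.00432276]
dir [ 1.27264170e-04 -9.99992916e-01 -3.76192964e-03]
212 [ 0.00139179 -0.02545873  0.00367676] 0.005709514063682982
312 [ 1.38748876e-03 -9.99885716e-05  3.86529827e-03] 0.005776005297183772
229 [0.00138453 0.02550045 0.00391033] 0.005899129559186766
bar extent y -0.05254066241965228 0.052744222205360465
[([0.646, -0.04, 0.265], 0.57)]
```

View pics/w4.png

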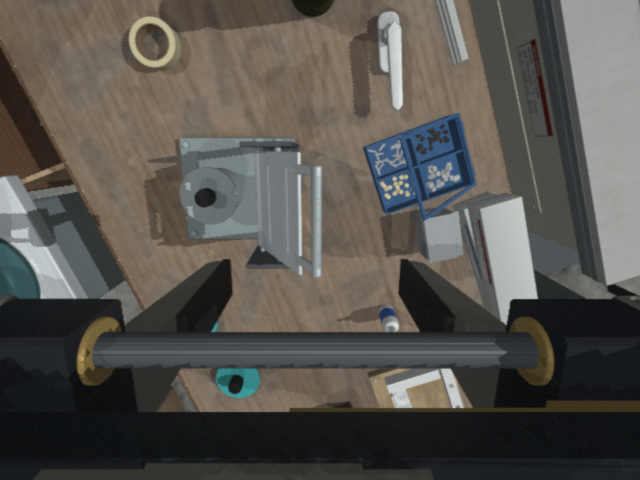

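```bash
python3 - <<'E'
from h import *
RF=R(SX); H=np.array([.5741,-.0202,.1305])
bar=lambda a: H+.155*(np.sin(a)*SX+np.cos(a)*Z)
b=bar(.5); print(b)
env.movel(b+[0,0,.06],RF,rate=.15)
env.movel(b,RF,rate=.08); st()
effector.grasp(8); st()
s=env.sense()
if s['gripper_width']<.013 and s['gripper_width']>.007:
    effector.grasp(20); st()
    for a in np.linspace(.5,0,11)[1:]:
        env.movel(bar(a),RF,rate=.05); st()
    env.pause(.3); st()
E
```

```text
[ 0.64393261 -0.04560718  0.2665253 ]
t 20.3 [ 0.6443 -0.0456  0.267 ] F [-0.09  0.16  0.44] w 0.0917 g 0.0
t 21.5 [ 0.6434 -0.0454  0.2665] F [-2.98 -0.09  0.93] w 0.0097 g 8.0
t 21.7 [ 0.6435 -0.0454  0.2665] F [-4.37  1.69  2.  ] w 0.0091 g 20.0
t 22.0 [ 0.6374 -0.0432  0.2699] F [ 0.47  0.32 -3.44] w 0.0092 g 20.0
t 22.3 [ 0.6306 -0.0408  0.2734] F [-0.01  1.48 -3.3 ] w 0.0091 g 20.0
t 22.6 [ 0.6239 -0.0384  0.2764] F [ 0.48 -0.56 -2.14] w 0.0091 g 20.0
t 22.9 [ 0.6172 -0.0359  0.2791] F [ 1.61 -0.06 -1.39] w 0.0090 g 20.0
t 23.3 [ 0.6103 -0.0334  0.2814] F [ 1.45 -0.53  2.33] w 0.0096 g 20.0
t 23.6 [ 0.6031 -0.0307  0.283 ] F [ 1.7  -1.46  4.96] w 0.0093 g 20.0
t 23.9 [ 0.5956 -0.028   0.284 ] F [ 2.07 -1.47  4.78] w 0.0089 g 20.0
t 24.2 [ 0.5886 -0.0254  0.2848] F [ 1.84 -0.77  4.56] w 0.0094 g 20.0
t 24.5 [ 0.5809 -0.0227  0.2851] F [ 1.02 -1.22  3.95] w 0.0094 g 20.0
t 24.8 [ 0.5734 -0.0199  0.2851] F [ 0.55 -0.02  1.73] w 0.0096 g 20.0
t 25.1 [ 0.574  -0.0202  0.2851] F [ 0.26 -0.19  0.97] w 0.0092 g 20.0
```

```bash
python3 - <<'E'
from h import *
c0=np.array([.494,.009,0])
for c in ('scene','side'):
    p,d=save(c,c+'2'); W,C=cloud(c,p,d); Q=(W-[.5741,-.0202,.1305])@np.c_[SX,SY,Z]
    f=Q[(abs(Q[:,0])<.05)&(abs(Q[:,1])<.06)&(Q[:,2]>.015)&(Q[:,2]<.105)]
    k=np.polyfit(f[:,2],f[:,0],1); print(c,len(f),'tilt',k)
    r=np.hypot(*(W-c0)[:,:2].T); F=W[(r<.055)&(W[:,2]>.073)&(W[:,2]<.09)]; print('cover',len(F),F.mean(0),np.median(F[:,2]))
    for n in ('tape_roll','tin','glue','pot_cover','flap_bar'): print(n,[np.round(r['at'],3).tolist() for r in tip_of(c,n)[:3]])
i=cv2.imread('pics/side2.png')[200:360,220:440]; cv2.imwrite('pics/s2c.png',cv2.resize(i,None,fx=3,fy=3))
E
```

```text
scene 930 tilt [-0.00053074 -0.00219907]
cover 389 [0.48774748 0.01520614 0.08067394] 0.0806408472305753
tape_roll [[0.485, 0.251, -0.001]]
tin [[0.65, 0.324, 0.0]]
glue [[0.692, -0.306, 0.001], [0.49, 0.01, 0.074]]
pot_cover [[0.371, -0.34, 0.0], [0.491, 0.011, 0.065], [0.346, -0.197, -0.001]]
flap_bar [[0.575, -0.014, 0.283]]
side 539 tilt [-0.13585451  0.01483732]
cover 459 [4.93780742e-01 2.02868559e-04 8.19926830e-02] 0.08202199828545753
tape_roll [[0.488, 0.248, -0.002]]
tin [[0.652, 0.325, -0.002]]
glue [[0.694, -0.304, -0.002]]
pot_cover [[0.353, -0.197, 0.001], [0.368, -0.338, -0.004], [0.492, 0.006, 0.069]]
flap_bar [[0.574, -0.017, 0.29]]
```

View pics/s2c.png

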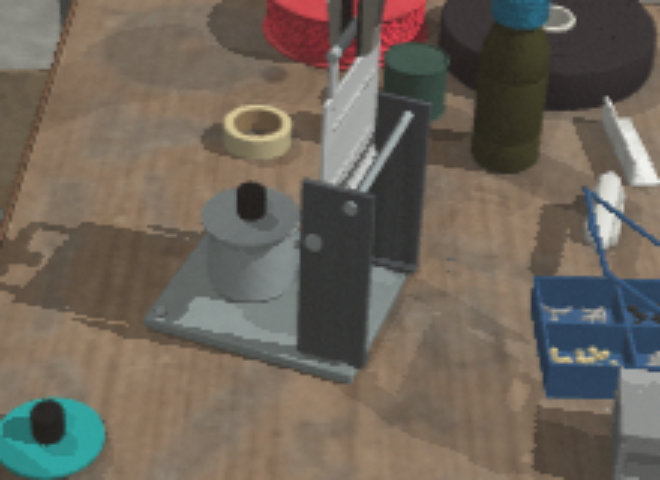

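The crop shows the flap standing upright with its bar in the fingers (around 345,50). The cover is level on the pot (250,215), and the tape and tin have not moved. The scene camera sees the plate broadside and gives a tilt of about 0. The side camera's slope of -0.136 is off because cheek and stop points got into the fit. Both cameras put the bar directly above the hinge.

```bash
python3 -c "
from h import *
st(); print(workorder.finish_job())"
```

```text
t 25.7 [ 0.5739 -0.0201  0.2852] F [ 0.64  0.44 -2.28] w 0.0093 g 20.0
the job is handed in; nothing more can be done
None
```

The job is handed in at about 26 s: the cover sits level on the pot and is let go, the flap is held upright by its bar at 20 N, and the tape, tin and bottle have not moved; the judge returned no verdict.

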